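# Show which spice goes into the pot

## Robot

A 7-joint arm with a two-finger parallel gripper is mounted at the origin on the work surface. World frame = base frame: x ahead of the robot, y to its left, z up, the work surface at z = 0. Lengths are in m, angles in rad, forces in N, time in s.
With the tool pointing down it reaches from about 0.425 to 0.925 m from the base axis. Payload 6.8 kg.
Tool frame: the origin (TCP) lies between the finger pads, 19 mm behind the fingertips; this is the grasp point; z points along the fingers, y is the line along which they close (so a half turn about z gives the same grasp; the last joint's range is limited). The gripper opens to 85 mm and grips with 20 to 120 N. Pads are 22 mm wide; open, the fingers measure 114 mm over their backs; the gripper's body (76 mm by 85 mm) begins 54 mm behind the grasp point. The pads swing forward as they close: fully open they stand 13 mm farther back than shut.
Start: joints at [-1.234, 0.477, 0.022, 1.555, -0.011, 1.109, -0.083], TCP at [0.29, 0.609, 0.25] pointing down, gripper open.
Joint ranges: [-2.96, 2.96], [-0.34, 2.1], [-1.41, 1.46], [0.24, 2.44], [-1.37, 4.51], [0.17, 1.92], [-2.96, 2.96]. Speed limits (rad/s): [2.39, 2.39, 3.14, 3.14, 3.14, 3.14, 3.14].

## Interface

Orientations are given as a unit quaternion [w, x, y, z].
In Python, from station import bot, imaging gives the robot as it stands. The module is installed in compiled form; this text tells all that it offers.
- The arm moves only by the tool carry_out, never from a script. Its argument "targets" is a list of rows, each a list of 5 numbers: the shift along the tool's x, y, z in cm, then the turn about the tool's z in degrees, then the opening, from -1 (shut) to 1 (fully open). In form: [[x, y, z, yaw, gripper], ...]. A call has 1 to 12 rows; each row shifts and turns the commanded pose from where the row before left it, along the tool's axes as they then stand; what a row does not reach is not made up. A row lasts 1/10 s, in which the tool goes at most 50 mm and 8.59 degrees, less where a joint would pass 70% of its speed; a pose out of reach is approached as far as the arm can. A call is refused whole if a number of a shift passes 5 or a number of a turn 8.59, either way. A call with a gripper value outside its range is refused whole. The fingers move at their own pace and stop on an object; "force" is the grip in N (left out, the last holds). Time passes only in rows, so rows that do not move let the fingers close. It gives the time, the measured TCP pose, the force, the opening and the grip force at its end, in the units of the state.
- bot.get_obs(): the state, without advancing time (a new reading comes with each control period).
- imaging.read_camera(name): name is "scene" or "top" or "wrist"; returns the picture (400x640x3 uint8, red, green, blue); there is no depth.
- imaging.calibration(name): a dict with "fx", "fy", "cx", "cy" (pixels), "extrinsics" (4x4, takes a point from world to camera coordinates). Camera axes: x right, y up, looking along -z (the intrinsics and any distortion apply to the point x, -y, -z); pixel columns grow to the right and rows downward; lengths in m; the calibration is good to about 2 mm. A picture is of the moment at which its call begins: read the wrist's pose just before it. calibration takes no time and is no camera call; for the wrist camera it gives the pose at the moment of the call.
- bot.hand_in(): hands the job in; it is judged then, once.
The state is a dict: "t": time; "q": joint angles; "joint_vel": joint speeds; "joint_torque": joint torques, N m; "eef_pos": TCP position; "tool_rot": TCP orientation; "contact_force": force on the tool from outside, world axes, zero at the start; "torque": the same for the moment, N m; "gripper_width": opening from 0.0 (shut) to 1.0 (fully open); "grasp_force": force on a finger pad.
Only numpy, scipy, OpenCV 4.12 (cv2) and the standard library are available. Lean on these libraries where they do the work, as an engineer would, in place of code of your own. Each camera call takes 0.05 s, during which the arm holds its last target. There are 200 camera calls.

## Task

Show the kitchen helper which spice goes into the pot: press the red call button all the way down with the fingertips and let it come up again, then point down at the lid of the blue-lidded jar with the fingertips about 3 cm above it for two seconds, then point down into the middle of the orange pot's mouth with the fingertips about 3 cm above its rim for two seconds, and finish still pointing there. Touch nothing but the button and its housing, pick nothing up, and do not dip the fingers towards any other jar or the saucepan on the way.

Things in the scene. Friction and masses are not known exactly. Their poses are not given: they have to be found in the camera images.
- bell (a joint): Travel of the round red push button: 0 at rest, about 0.006 m when fully down; a spring (4 N when fully down) brings it back up.
- bell_top (a point): Middle of the top face of the red push button, moving with it (the cap is 44 mm across and moves straight down; it sits in a small black housing fixed to the counter, about 60 mm across; at rest the top is about 18 mm above the counter).
- jar_blue: Loose spice jar of amber glass with a blue lid, 50 mm across and 95 mm tall with its lid, standing upright on the board. Origin: centre of its underside, z up, so the middle of the lid's top is 95 mm above it.
- jar_green: Loose spice jar of amber glass with a green lid, 50 mm across and 95 mm tall with its lid, standing upright on the board. Origin: centre of its underside, z up, so the middle of the lid's top is 95 mm above it.
- jar_white: Loose spice jar of amber glass with a white lid, 50 mm across and 95 mm tall with its lid, standing upright on the board. Origin: centre of its underside, z up, so the middle of the lid's top is 95 mm above it.
- jar_yellow: Loose spice jar of amber glass with a yellow lid, 50 mm across and 95 mm tall with its lid, standing upright on the board. Origin: centre of its underside, z up, so the middle of the lid's top is 95 mm above it.
- pot: Heavy open orange enamelled pot, mouth 180 mm across with two small side handles, 85 mm high, standing on one zone of the hob. Origin: centre of its underside, z up, so the middle of its mouth is 85 mm above it.
- saucepan: Open shiny steel saucepan, 150 mm across, 70 mm high, with a black handle that reaches 210 mm from its middle along its own -x. Origin: centre of its underside.
- hob: Fixed black glass hob, 290 mm (x) by 480 mm (y), 6 mm high, with two cooking zones 240 mm apart along y; the pot and the saucepan stand on them, either way round. Origin: centre of its underside.
- board: Fixed light wooden board, 240 by 240 mm, 18 mm thick, with the four jars on it about 120 mm apart in a square. Origin: centre of its underside.
Not all that is in view belongs to the job. Of the things like the part that bears bell, leave any that is brown; of the rest the smaller one is meant.

How it is judged:
By the outcome, as a careful person would: the job done as asked, in the order asked, and still so for the second after the job is handed in, with the robot touching nothing.
It also fails if it takes over 53 s, if anything falls off the work surface, if the arm or the gripper's body presses on something with over 40 N, if the wrist force passes 120 N, or if a joint passes its speed limit or range.

## Working session

There is one attempt and no reset: what is moved stays moved. The work goes in short steps, Python scripts to look and compute and a tool call to move; the robot and the scene stay as the last step left them, time stands still between calls to the robot, and variables do not carry over. Pictures are saved under pics/ and viewed, at most 10 in all, crops included, and the job is handed in when it is done.

Besides the shell and the picture viewer there is one more tool, called after "Request:" as name([rows], argument=value, ...), one row to a line, values as JSON. carry_out: Moves the arm, as the interface text tells. Its arguments: {"type":"object","properties":{"targets":{"type":"array"},"force":{"type":"number"}},"required":["targets"]}

```bash
mkdir -p pics; python3 - <<'E'
from station import bot, imaging
import cv2,numpy as np
o=bot.get_obs()
for k in("t","eef_pos","tool_rot","gripper_width","contact_force"):print(k,o[k])
for n in("scene","top"):
    im=imaging.read_camera(n);cv2.imwrite(f"pics/{n}0.png",im[:,:,::-1]);c=imaging.calibration(n);print(n,c)
E
```

```text
t 0.0
eef_pos [0.29024027 0.60880358 0.24903139]
tool_rot [-1.29686529e-04  2.20576594e-01  9.75369233e-01 -8.99554888e-04]
gripper_width 0.9981330698323407
contact_force [-0.19528682 -0.57723317 -0.2219028 ]
scene {'fx': 386.61622059516026, 'fy': 386.61622059516026, 'cx': 318.9419245824775, 'cy': 196.02528715327657, 'extrinsics': array([[ 0.33616263,  0.94179755, -0.00347337, -0.18511853],
       [-0.6805165 ,  0.2454479 ,  0.69040033,  0.35318885],
       [ 0.65106987, -0.22972311,  0.72341918, -1.54147828],
       [ 0.        ,  0.        ,  0.        ,  1.        ]])}
top {'fx': 519.7871830988178, 'fy': 519.7871830988178, 'cx': 331.95197913533286, 'cy': 190.35108485305318, 'extrinsics': array([[-0.01752593, -0.99944465, -0.0283415 ,  0.02185943],
       [ 0.98364043, -0.0223178 ,  0.17875518, -0.5770718 ],
       [-0.17928843, -0.024745  ,  0.9834853 , -1.26503679],
       [ 0.        ,  0.        ,  0.        ,  1.        ]])}
```

View pics/scene0.png

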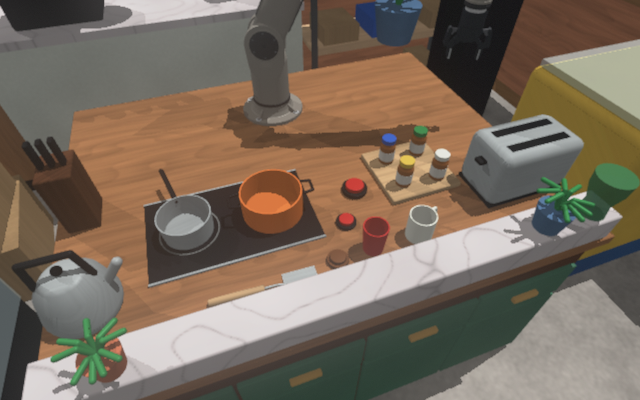

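View pics/top0.png

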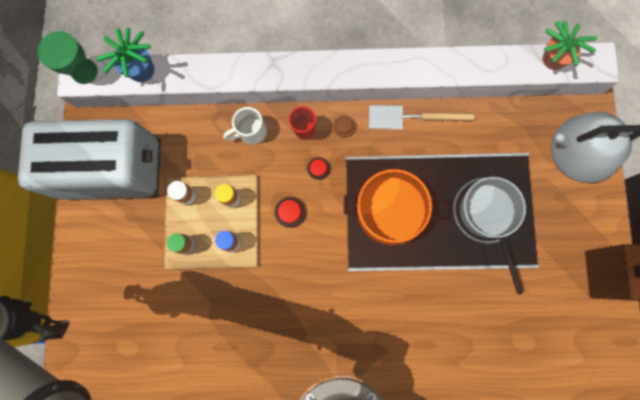

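The scene view shows the jars near (388–440,140–180), the orange pot at (270,200), the saucepan at (183,222), and three button-like things.
Button candidates in the top view are the large red one at (289,211), the small red one at (318,168) and the brown one at (345,125). The small red one fits, since brown is excluded and it is the smaller of the other two. Next I'll measure it and confirm in a crop.

```bash
cat > h.py <<'E'
import cv2,numpy as np
from station import bot, imaging
def ray(c,uv):
    E=c["extrinsics"];R,t=E[:3,:3],E[:3,3]
    d=np.array([(uv[0]-c["cx"])/c["fx"],-(uv[1]-c["cy"])/c["fy"],-1])
    return -R.T@t,R.T@d
def onplane(c,uv,z):
    o,d=ray(c,uv);return o+d*(z-o[2])/d[2]
def tri(rs):
    A=0;b=0
    for o,d in rs:
        d=d/np.linalg.norm(d);P=np.eye(3)-np.outer(d,d);A=A+P;b=b+P@o
    x=np.linalg.solve(A,b);return x,[np.linalg.norm(np.cross(x-o,d/np.linalg.norm(d))) for o,d in rs]
def blobs(im,lo,hi,amin=30):
    h=cv2.cvtColor(im,cv2.COLOR_RGB2HSV)
    m=cv2.inRange(h,lo,hi)
    if lo[0]==0 and hi[0]<8: m|=cv2.inRange(h,(172,lo[1],lo[2]),(180,255,255))
    cs,_=cv2.findContours(m,cv2.RETR_EXTERNAL,cv2.CHAIN_APPROX_NONE)
    return sorted([c[:,0] for c in cs if cv2.contourArea(c)>amin],key=lambda c:-cv2.contourArea(c))
COL=dict(red=((0,170,90),(5,255,255)),blue=((108,130,80),(125,255,255)),orange=((6,190,120),(16,255,255)))
E
python3 - <<'E'
from h import *
for n in("scene","top"):
    im=cv2.imread(f"pics/{n}0.png")[:,:,::-1].copy();c=imaging.calibration(n)
    for k,z in(("red",.018),("blue",.113),("orange",.091)):
        for b in blobs(im,*COL[k])[:5]:
            (u,v),(a,bb),ang=cv2.fitEllipse(b)
            print(n,k,np.round([u,v,a,bb],1),b.min(0),b.max(0),np.round(onplane(c,(u,v),z),3))
im=cv2.imread("pics/top0.png")
cv2.imwrite("pics/crop.png",cv2.resize(im[95:265,160:440],None,fx=2.8,fy=2.8,interpolation=cv2.INTER_CUBIC))
E
```

```text
scene red [354.3 184.2  11.6  17.3] [346 178] [363 190] [0.528 0.126 0.018]
scene red [345.7 218.1   9.5  13.1] [339 213] [352 223] [0.648 0.047 0.018]
scene blue [366.8  16.9  19.1  36.5] [356   2] [376  36] [-0.428  0.596  0.113]
scene blue [388.8 137.9   7.9  13.3] [382 134] [395 142] [0.46  0.267 0.113]
top red [302.5 121.4  25.7  32.7] [289 106] [316 138] [0.773 0.087 0.018]
top red [289.3 210.9  22.4  23.1] [278 200] [301 222] [0.532 0.123 0.018]
top red [317.9 167.   16.6  16.8] [310 159] [326 175] [0.647 0.047 0.018]
top blue [224.6 239.9  16.   16.4] [216 232] [233 248] [0.452 0.267 0.113]
top orange [393.8 206.3  74.2  75.4] [357 169] [432 244] [ 0.528 -0.141  0.091]
```

View pics/crop.png

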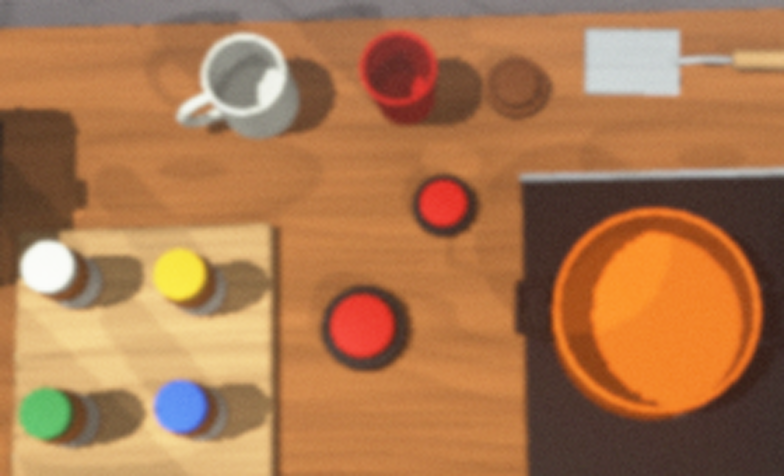

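The crop confirms three candidates: small red with black housing at crop (442,203), large red at (362,326) and brown at (517,85). The small one's cap measures 16.7 px × 1.364/520 ≈ 44 mm, which matches the text. Next I'll triangulate and compute the moves.

```bash
cat >> h.py <<'E'
from scipy.spatial.transform import Rotation as Ro
def to_tool(p,zt):
    """cm in tool axes from the present pose to fingertips at height zt above/at world point p"""
    o=bot.get_obs();q=o["tool_rot"];R=Ro.from_quat([q[1],q[2],q[3],q[0]]).as_matrix()
    g=np.array([p[0],p[1],zt+.019]);return np.round(R.T@(g-o["eef_pos"])*100,2),np.round(R,3)
E
python3 - <<'E'
from h import *
cs,ct=imaging.calibration("scene"),imaging.calibration("top")
print("btn",tri([ray(cs,(345.7,218.1)),ray(ct,(317.9,167))]))
print("blue",tri([ray(cs,(388.8,137.5)),ray(ct,(224.6,239.9))]))
im=cv2.imread("pics/scene0.png")[:,:,::-1].copy()
for b in blobs(im,(4,200,100),(20,255,255))[:2]:print(b.min(0),b.max(0),cv2.contourArea(b))
print(to_tool((.6475,.047),.231))
E
```

```text
btn (array([0.64717179, 0.04738932, 0.01689672]), [np.float64(0.00042503346526885145), np.float64(0.00042503346526882245)])
blue (array([0.45285022, 0.26981164, 0.10825374]), [np.float64(0.0014549021033639106), np.float64(0.0014549021033638478)])
(array([-5.642e+01, -3.534e+01, -2.000e-02]), array([[-0.903,  0.43 , -0.001],
       [ 0.43 ,  0.903, -0.002],
       [-0.   , -0.002, -1.   ]]))
```

Request:
carry_out([
  [0,0,0,0,-1],
  [-2,-1.25,0,0,-1],
  [-3.3,-2.07,0,0,-1],
  [-3.3,-2.07,0,0,-1],
  [-3.3,-2.07,0,0,-1],
  [-3.3,-2.07,0,0,-1],
  [-3.3,-2.07,0,0,-1],
  [-3.3,-2.07,0,0,-1],
  [-3.3,-2.07,0,0,-1],
  [-3.3,-2.07,0,0,-1],
  [-3.3,-2.07,0,0,-1],
  [-3.3,-2.07,0,0,-1],
])

```text
t: 1.3
eef_pos: [0.5125, 0.2591, 0.25]
tool_rot: [-0.0, 0.221, 0.975, 0.0]
contact_force: [-0.5, 0.8, 0.3]
gripper_width: -0.003
grasp_force: 0.0
```

Request:
carry_out([
  [-3.3,-2.07,0,0,-1],
  [-3.3,-2.07,0,0,-1],
  [-3.3,-2.07,0,0,-1],
  [-3.3,-2.07,0,0,-1],
  [-3.3,-2.07,0,0,-1],
  [-2,-1.25,0,0,-1],
  [-1,-0.7,0,0,-1],
  [0,0,0,0,-1],
  [0,0,0,0,-1],
  [0,0,0,0,-1],
])

```text
t: 2.3
eef_pos: [0.6343, 0.0679, 0.2499]
tool_rot: [-0.0, 0.219, 0.976, 0.0]
contact_force: [-0.3, -0.0, -0.1]
gripper_width: -0.0
grasp_force: 0.0
```

```bash
python3 - <<'E'
from h import *
c=imaging.calibration("wrist");im=imaging.read_camera("wrist");cv2.imwrite("pics/w1.png",im[:,:,::-1])
o=bot.get_obs();print(o["t"],o["eef_pos"],o["gripper_width"],o["contact_force"])
for b in blobs(im,*COL["red"])[:4]:
    e=cv2.fitEllipse(b);print(np.round(e[0]+e[1],1),b.min(0),b.max(0),onplane(c,e[0],.018))
print(to_tool((.6473,.0472),.05)[0])
E
```

```text
2.35 [0.63437808 0.06778061 0.24996066] 0.003194657381968831 [-0.3330451  -0.04977775 -0.09978392]
[371.8 248.9  41.7  63.8] [345 223] [406 272] [0.76525682 0.08967626 0.018     ]
[308.8 187.5  30.3  32.3] [293 171] [325 203] [0.64657547 0.04809997 0.018     ]
[324.4  74.7  47.4  51.3] [299  49] [346 102] [0.52941188 0.12564032 0.018     ]
[-2.06 -1.32 18.09]
```

View pics/w1.png

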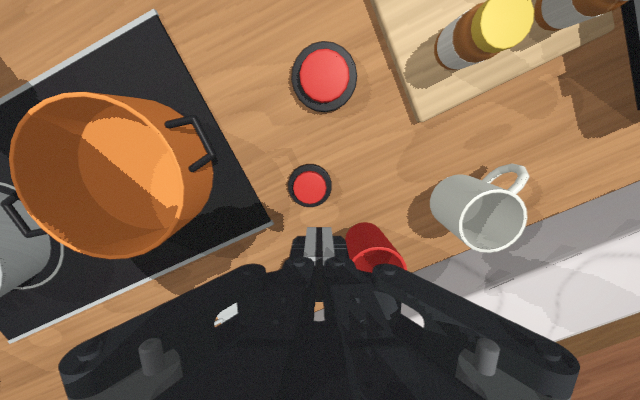

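The wrist view shows the small button at (309,187), agreeing with triangulation to 1 mm. The red cup at (372,250) is close, so I'll check its clearance to the gripper body before going down.

```bash
python3 - <<'E'
from h import *
cs,ct=imaging.calibration("scene"),imaging.calibration("top")
print(tri([ray(cs,(376,226.5)),ray(ct,(302.5,119))]))
print("bottom",onplane(cs,(376,251),0))
for u in (289,316): print(onplane(ct,(u,119),.08))
print(onplane(ct,(302.5,106),.08),onplane(ct,(302.5,138),.0))
w=to_tool((0,0),0)[1]
print((np.array([.6473,.0472])),w[:2,:2])
E
```

```text
(array([0.75626477, 0.08224587, 0.0898027 ]), [np.float64(0.0017695760382929464), np.float64(0.001769576038292982)])
bottom [0.77169528 0.08706949 0.        ]
[0.7597284  0.11586726 0.08      ]
[0.75788052 0.04694999 0.08      ]
[0.79349798 0.08112603 0.08      ] [0.7318613  0.08831959 0.        ]
[0.6473 0.0472] [[-0.904  0.428]
 [ 0.428  0.904]]
```

Request:
carry_out([
  [-1,-0.65,0,0,-1],
  [-1,-0.65,1,0,-1],
  [0,0,3,0,-1],
  [0,0,3,0,-1],
  [0,0,3,0,-1],
  [0,0,3,0,-1],
  [0,0,2.5,0,-1],
  [0,0,1.5,0,-1],
  [0,0,1,0,-1],
  [0,0,0,0,-1],
  [0,0,0,0,-1],
])

```text
t: 3.45
eef_pos: [0.6483, 0.0451, 0.0708]
tool_rot: [0.001, 0.221, 0.975, 0.0]
contact_force: [-0.1, 0.6, 0.0]
gripper_width: -0.001
grasp_force: 0.0
```

```bash
python3 - <<'E'
from h import *
o=bot.get_obs();print(o["t"],o["eef_pos"],o["contact_force"]);print(to_tool((.647,.0475),.018)[0])
E
```

```text
3.45 [0.64828434 0.04508363 0.0708039 ] [-0.06585164  0.61510956  0.02365738]
[0.22 0.16 3.38]
```

Request:
carry_out([
  [0.2,0.15,1,0,-1],
  [0,0,1,0,-1],
  [0,0,1,0,-1],
  [0,0,0.3,0,-1],
  [0,0,0.2,0,-1],
  [0,0,0.2,0,-1],
  [0,0,0,0,-1],
  [0,0,0,0,-1],
])

```text
t: 4.25
eef_pos: [0.6461, 0.0478, 0.0346]
tool_rot: [-0.0, 0.221, 0.975, 0.0]
contact_force: [-5.7, 0.7, 14.5]
gripper_width: -0.0
grasp_force: 7.5
```

Request:
carry_out([
  [0,0,0.1,0,-1],
  [0,0,0,0,-1],
  [0,0,0,0,-1],
])

```text
t: 4.55
eef_pos: [0.6461, 0.0478, 0.0345]
tool_rot: [-0.0, 0.221, 0.975, 0.0]
contact_force: [-8.5, 0.8, 22.5]
gripper_width: -0.005
grasp_force: 10.9
```

```bash
python3 - <<'E'
from h import *
o=bot.get_obs();print(o["t"],o["eef_pos"],o["contact_force"],o["torque"])
im=imaging.read_camera("wrist")[130:330,200:440];cv2.imwrite("pics/w2.png",cv2.resize(im,None,fx=3,fy=3,interpolation=cv2.INTER_CUBIC)[:,:,::-1])
E
```

```text
4.55 [0.64614771 0.04780285 0.03451275] [-8.48928146  0.77864869 22.47464152] [0.14420515 1.98190829 0.03786359]
```

View pics/w2.png

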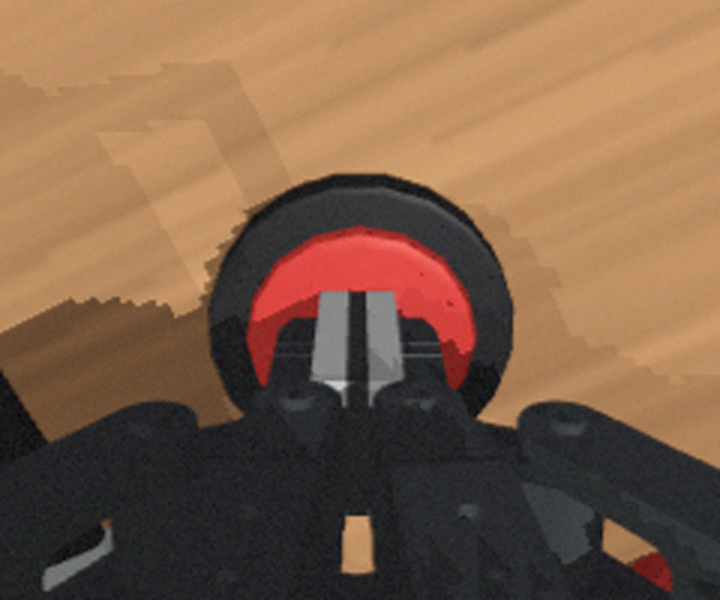

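The wrist crop shows the fingertips in the middle of the red cap, sunk flush into the black housing. The force is stiff at 22 N against a 4 N spring, which means it's at the stop. I'll release it in steps and watch the spring force.

Request:
carry_out([
  [0,0,-0.2,0,-1],
  [0,0,-0.1,0,-1],
  [0,0,0,0,-1],
  [0,0,0,0,-1],
])

```text
t: 5.0
eef_pos: [0.6461, 0.0478, 0.0349]
tool_rot: [-0.0, 0.221, 0.975, 0.0]
contact_force: [-1.3, 1.4, 3.5]
gripper_width: -0.002
grasp_force: 1.9
```

Request:
carry_out([
  [0,0,-0.1,0,-1],
  [0,0,-0.2,0,-1],
  [0,0,0,0,-1],
  [0,0,0,0,-1],
])

```text
t: 5.4
eef_pos: [0.6466, 0.0474, 0.038]
tool_rot: [0.0, 0.221, 0.975, 0.0]
contact_force: [-0.9, 1.0, 2.1]
gripper_width: 0.003
grasp_force: 1.2
```

Request:
carry_out([
  [0,0,-0.5,0,-1],
  [0,0,-1,0,-1],
  [0,0,-2,0,-1],
  [0,0,-3,0,-1],
  [0,0,-4,0,-1],
  [0,0,-4,0,-1],
  [0,0,-4,0,-1],
  [0,0,-2,0,-1],
  [0,0,-1,0,-1],
  [0,0,0,0,-1],
  [0,0,0,0,-1],
])

```text
t: 6.5
eef_pos: [0.6456, 0.0474, 0.2517]
tool_rot: [-0.001, 0.221, 0.975, -0.0]
contact_force: [-0.2, -0.5, -1.2]
gripper_width: 0.001
grasp_force: 0.0
```

```bash
python3 - <<'E'
from h import *
o=bot.get_obs();print(o["t"],o["eef_pos"],o["contact_force"])
print(to_tool((.453,.269),.231)[0])
im=imaging.read_camera("wrist");c=imaging.calibration("wrist")
for b in blobs(im,*COL["red"])[:4]:
    e=cv2.fitEllipse(b);print(np.round(e[0]+e[1],1),onplane(c,e[0],.018))
E
```

```text
6.5 [0.64560942 0.04738756 0.25174707] [-0.16617383 -0.51690192 -1.21335178]
[26.92 11.71  0.2 ]
[384.5 243.7  55.4  72.8] [0.77671498 0.08763801 0.018     ]
[319.3 173.3  30.7  31.7] [0.64607914 0.04787822 0.018     ]
[336.2  57.4  48.3  53.4] [0.52883919 0.12589284 0.018     ]
```

Between the stop and release, the force followed the spring (3.5 N, then 2.1 N), so the button went fully down and came back up. Next is the blue jar, staying high.

Request:
carry_out([
  [2,0.87,0,0,-1],
  [4,1.74,0,0,-1],
  [4,1.74,0,0,-1],
  [4,1.74,0,0,-1],
  [4,1.74,0,0,-1],
  [2,0.87,0,0,-1],
  [0,0,0,0,-1],
  [0,0,0,0,-1],
])

```text
t: 7.35
eef_pos: [0.5027, 0.2119, 0.2519]
tool_rot: [-0.001, 0.22, 0.975, -0.001]
contact_force: [-0.2, -1.0, -0.6]
gripper_width: 0.002
grasp_force: 0.0
```

```bash
python3 - <<'E'
from h import *
im=imaging.read_camera("wrist");c=imaging.calibration("wrist");cv2.imwrite("pics/w3.png",im[:,:,::-1])
for b in blobs(im,*COL["blue"])[:4]:
    e=cv2.fitEllipse(b);print(np.round(e[0]+e[1],1),b.min(0),b.max(0),onplane(c,e[0],.113),tri([ray(c,e[0]),ray(imaging.calibration("top"),(224.6,239.9))]))
print(to_tool((.453,.269),.231)[0])
E
```

```text
[353.3 115.4  46.5  48.7] [330  91] [377 140] [0.45277576 0.27048953 0.113     ] (array([0.45394541, 0.27324739, 0.08796124]), [np.float64(0.00019420043112212363), np.float64(0.00019420043112217805)])
[7.05 3.05 0.21]
```

View pics/w3.png

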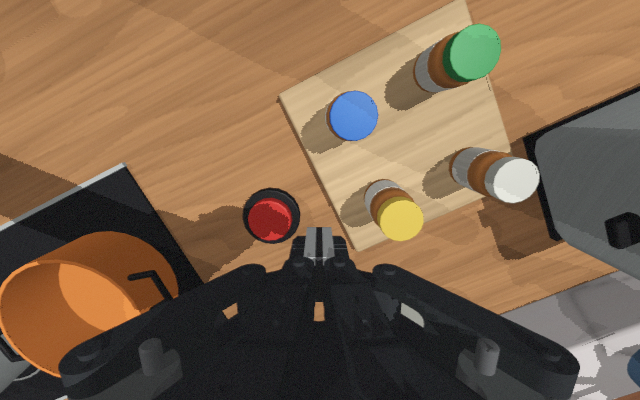

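The blue lid is at (353,115), seen almost from straight above. It lies at (0.453, 0.270), which agrees with the other views within 2 mm.

Request:
carry_out([
  [2,0.9,0,0,-1],
  [3,1.25,0,0,-1],
  [2,0.9,0,0,-1],
  [0,0,0.7,0,-1],
  [0,0,2,0,-1],
  [0,0,2.5,0,-1],
  [0,0,2,0,-1],
  [0,0,1,0,-1],
  [0,0,0.3,0,-1],
  [0,0,0,0,-1],
  [0,0,0,0,-1],
])

```text
t: 8.5
eef_pos: [0.454, 0.2698, 0.1688]
tool_rot: [0.001, 0.221, 0.975, 0.001]
contact_force: [-0.1, 0.0, -0.5]
gripper_width: 0.002
grasp_force: 0.0
```

```bash
python3 - <<'E'
from h import *
print(bot.get_obs()["eef_pos"],to_tool((.453,.2697),.145)[0])
E
```

```text
[0.45399477 0.2698184  0.16881145] [ 0.09 -0.05  0.48]
```

Small correction, then a dwell of over two seconds.

Request:
carry_out([
  [0.1,0,0.4,0,-1],
  [0,0,0,0,-1],
  [0,0,0,0,-1],
  [0,0,0,0,-1],
  [0,0,0,0,-1],
  [0,0,0,0,-1],
  [0,0,0,0,-1],
  [0,0,0,0,-1],
  [0,0,0,0,-1],
  [0,0,0,0,-1],
  [0,0,0,0,-1],
  [0,0,0,0,-1],
])

```text
t: 9.7
eef_pos: [0.4523, 0.2702, 0.164]
tool_rot: [-0.0, 0.221, 0.975, 0.0]
contact_force: [-0.1, -0.5, 0.5]
gripper_width: -0.001
grasp_force: 0.0
```

Request:
carry_out([
  [0,0,0,0,-1],
  [0,0,0,0,-1],
  [0,0,0,0,-1],
  [0,0,0,0,-1],
  [0,0,0,0,-1],
  [0,0,0,0,-1],
  [0,0,0,0,-1],
  [0,0,0,0,-1],
  [0,0,0,0,-1],
  [0,0,0,0,-1],
  [0,0,0,0,-1],
  [0,0,0,0,-1],
])

```text
t: 10.9
eef_pos: [0.4522, 0.2702, 0.164]
tool_rot: [-0.0, 0.221, 0.975, -0.0]
contact_force: [-1.1, 0.4, -0.2]
gripper_width: -0.002
grasp_force: 0.0
```

Request:
carry_out([
  [0,0,0,0,-1],
  [0,0,0,0,-1],
  [0,0,-0.5,0,-1],
  [0,0,-2,0,-1],
  [0,0,-3,0,-1],
  [0,0,-2,0,-1],
  [0,0,-1,0,-1],
  [0,0,0,0,-1],
])

```text
t: 11.7
eef_pos: [0.4529, 0.2707, 0.2504]
tool_rot: [0.001, 0.221, 0.975, 0.001]
contact_force: [-0.3, -0.2, -1.2]
gripper_width: 0.004
grasp_force: 0.0
```

```bash
python3 - <<'E'
from h import *
print(bot.get_obs()["eef_pos"],to_tool((.528,-.141),.231))
E
```

```text
[0.45286956 0.27067449 0.25037832] (array([-2.449e+01, -3.393e+01, -2.000e-02]), array([[-0.903,  0.43 ,  0.002],
       [ 0.43 ,  0.903,  0.002],
       [-0.001,  0.003, -1.   ]]))
```

Request:
carry_out([
  [-1.5,-1.6,0,0,-1],
  [-3,-3.2,0,0,-1],
  [-3,-3.2,0,0,-1],
  [-3,-3.2,0,0,-1],
  [-3,-3.2,0,0,-1],
  [-3,-3.2,0,0,-1],
  [-3,-3.2,0,0,-1],
  [-3,-3.2,0,0,-1],
  [-3,-3.2,0,0,-1],
  [-3,-3.2,0,0,-1],
  [-2.5,-2.6,0,0,-1],
  [-1.5,-1.6,0,0,-1],
])

```text
t: 12.9
eef_pos: [0.5961, -0.1856, 0.2473]
tool_rot: [-0.001, 0.222, 0.975, -0.001]
contact_force: [0.3, -0.4, 0.4]
gripper_width: -0.004
grasp_force: 0.0
```

Request:
carry_out([
  [0,0,0,0,-1],
  [0,0,0,0,-1],
  [0,0,0,0,-1],
])

```text
t: 13.2
eef_pos: [0.5964, -0.1802, 0.2481]
tool_rot: [-0.001, 0.22, 0.976, 0.0]
contact_force: [-1.1, 0.4, -0.1]
gripper_width: -0.001
grasp_force: 0.0
```

```bash
python3 - <<'E'
from h import *
im=imaging.read_camera("wrist");c=imaging.calibration("wrist");cv2.imwrite("pics/w4.png",im[:,:,::-1])
for b in blobs(im,(4,180,60),(20,255,255),800)[:2]:
    e=cv2.fitEllipse(cv2.convexHull(b));print(np.round(e[0]+e[1],1),b.min(0),b.max(0),onplane(c,e[0],.091))
print(bot.get_obs()["eef_pos"],to_tool((.528,-.141),.231)[0])
E
```

```text
[327.  102.8 173.2 182.3] [241  12] [413 194] [ 0.5247204  -0.13673439  0.091     ]
[ 0.59654885 -0.18013933  0.24839515] [ 7.87  0.6  -0.15]
```

View pics/w4.png

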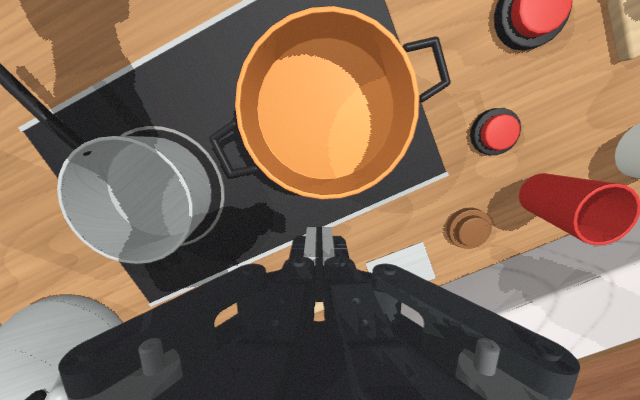

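The pot's rim spans columns 235–418 and rows 7–198, so its centre is at (327,102), or (0.525,-0.137). The top view gave (0.528,-0.141) and a 183 mm rim width at z = 0.091. I'll use the mean.

Request:
carry_out([
  [2,0.2,0,0,-1],
  [3,0.3,0,0,-1],
  [2.1,0.2,0,0,-1],
  [1,0,0,0,-1],
  [0,0,1,0,-1],
  [0,0,2.5,0,-1],
  [0,0,3,0,-1],
  [0,0,2.3,0,-1],
  [0,0,1,0,-1],
  [0,0,0.4,0,-1],
  [0,0,0,0,-1],
  [0,0,0,0,-1],
])

```text
t: 14.45
eef_pos: [0.5275, -0.1411, 0.1479]
tool_rot: [0.001, 0.221, 0.975, 0.0]
contact_force: [-0.2, 0.8, 0.2]
gripper_width: 0.001
grasp_force: 0.0
```

```bash
python3 - <<'E'
from h import *
print(bot.get_obs()["eef_pos"],to_tool((.5265,-.139),.123)[0])
E
```

```text
[ 0.52753719 -0.14107132  0.1478776 ] [0.18 0.14 0.59]
```

Request:
carry_out([
  [0.2,0.1,0.5,0,-1],
  [0,0,0,0,-1],
  [0,0,0,0,-1],
  [0,0,0,0,-1],
  [0,0,0,0,-1],
  [0,0,0,0,-1],
  [0,0,0,0,-1],
  [0,0,0,0,-1],
  [0,0,0,0,-1],
  [0,0,0,0,-1],
  [0,0,0,0,-1],
  [0,0,0,0,-1],
])

```text
t: 15.65
eef_pos: [0.5252, -0.139, 0.142]
tool_rot: [-0.0, 0.221, 0.975, -0.0]
contact_force: [0.3, -0.2, -0.7]
gripper_width: -0.001
grasp_force: 0.0
```

Request:
carry_out([
  [0,0,0,0,-1],
  [0,0,0,0,-1],
  [0,0,0,0,-1],
  [0,0,0,0,-1],
  [0,0,0,0,-1],
  [0,0,0,0,-1],
  [0,0,0,0,-1],
  [0,0,0,0,-1],
  [0,0,0,0,-1],
  [0,0,0,0,-1],
  [0,0,0,0,-1],
  [0,0,0,0,-1],
])

```text
t: 16.85
eef_pos: [0.5253, -0.139, 0.142]
tool_rot: [-0.0, 0.221, 0.975, 0.0]
contact_force: [0.1, 0.8, -0.9]
gripper_width: 0.002
grasp_force: 0.0
```

```bash
python3 - <<'E'
from h import *
im=imaging.read_camera("top");cv2.imwrite("pics/end.png",im[:,:,::-1])
print(bot.get_obs()["eef_pos"],bot.get_obs()["contact_force"])
E
```

```text
[ 0.52527238 -0.13904398  0.14199452] [-0.52771192  0.24223299 -0.15118483]
```

View pics/end.png

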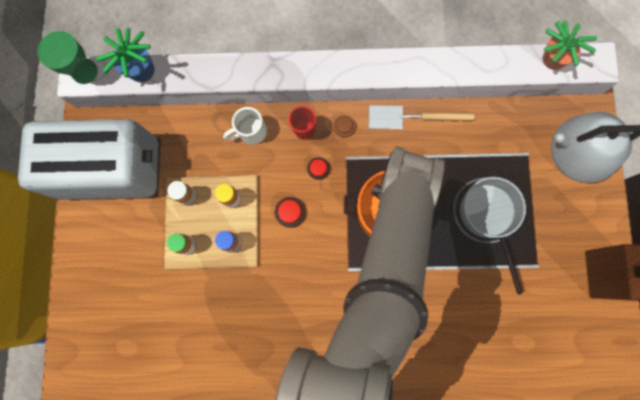

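The final view shows the gripper over the pot at about (395,205). Everything else is where it was: jars at (178–226,190–243), cup at (303,122) and button at (318,168). I'll hold a little longer and hand in.

Request:
carry_out([
  [0,0,0,0,-1],
  [0,0,0,0,-1],
  [0,0,0,0,-1],
  [0,0,0,0,-1],
])

```text
t: 17.3
eef_pos: [0.5253, -0.139, 0.142]
tool_rot: [-0.0, 0.221, 0.975, 0.0]
contact_force: [0.2, 0.0, -0.2]
gripper_width: -0.002
grasp_force: 0.0
```

```bash
python3 -c "
from station import bot
print(bot.hand_in())"
```

```text
the job is handed in; nothing more can be done
None
```

The job is handed in at about 17 s (no verdict came back): I pressed the small red button to its stop and let it come up, then pointed about 3 cm above the blue lid and about 3 cm above the middle of the orange pot's mouth for over two seconds each, and the arm is still pointing into the pot.

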